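# Put three mixed-up microscope objectives back in their colour-coded rack seats

## Robot

A 6-joint arm with a two-finger parallel gripper is mounted at the origin on a cart in front of the work surface, level with it; the furniture and walls round the work are solid. World frame = base frame: x ahead of the robot, y to its left, z up, the work surface at z = 0. Lengths are in mm, angles in rad, forces in N, time in s.
With the tool pointing down it reaches from about 400 to 925 mm from the base axis. Payload 12.5 kg.
Tool frame: the origin (TCP) lies at the very end of the fingers, on their centre line; the grasp point (between the pads) lies 19 mm behind it; z points along the fingers, y is the line along which they close (so a half turn about z gives the same grasp; the last joint's range is limited). The gripper opens to 95 mm and grips with 3 to 60 N. Pads are 20 mm wide; open, the fingers measure 119 mm over their backs; the gripper's body (75 mm by 180 mm) begins 59 mm behind the grasp point.
Start: joints at [1.202, 0.491, 1.559, -0, 1.092, -0.106], TCP at [162.348, 603.564, 214.661] pointing down, gripper open.
Joint ranges: [-3.1, 3.1], [-0.84, 2.19], [0.05, 2.79], [-1.13, 4.28], [0.06, 2.93], [-2.69, 2.69]. Speed limits (rad/s): [2.22, 2.22, 2.79, 3.14, 3.14, 3.14].

## Interface

Orientations are given as [roll, pitch, yaw] about the fixed x, y, z axes, in that order (R = Rz(yaw) Ry(pitch) Rx(roll)).
In Python, from cell import state, imaging, env, spot_in, mark_of gives the robot as it stands. The module is installed in compiled form; this text tells all that it offers.
- The arm moves only by the tool step_arm, never from a script. Its argument "increments" is a list of rows, each an object with "slide": the shift along the tool's x, y, z in m, a list of three; "roll": the turn about the tool's z in rad. A call has 1 to 5 rows; each row is the pose to reach, as a shift and turn from the pose commanded when the call began, along the tool's axes at that moment; what a row does not reach only later rows make up. A row lasts 1/8 s, in which the tool goes at most 62.5 mm and 10.7 degrees, less where a joint would pass 70% of its speed; a pose out of reach is approached as far as the arm can. A call with a gripper value outside its range is refused whole. "fingers" is the opening, from 0 (shut) to 1 (fully open), set as the call begins (left out, the last holds). The fingers move at their own pace and stop on an object; the grip force is fixed at half the most. Time passes only in rows, so rows that repeat a pose let the fingers close. It gives the time, the measured TCP pose, the force, the opening and the grip force at its end, in the units of the state.
- state(): the state, without advancing time (a new reading comes with each control period).
- imaging.read_camera(name): name is "scene" or "side" or "wrist"; returns a dict with "color" (420x560x3 uint8, red, green, blue), "z_map" (420x560 float32, mm along the optical axis (not along the pixel's ray), 0 where there is no reading), "intrinsics" (3x3 intrinsics, pixels), "camera_from_world" (4x4, takes a point from world to camera coordinates). Camera axes: x right, y up, looking along -z (the intrinsics and any distortion apply to the point x, -y, -z); pixel columns grow to the right and rows downward; lengths in mm; the calibration is good to about 2 mm. The wrist camera is an equidistant fisheye: a pixel r from the principal point sees the ray r / f radians off the axis. A picture is of the moment at which its call begins.
- env.job_done(): hands the job in; it is judged then, once.
Trained networks look in the newest picture that a camera, given by its name, has taken for a name from the list of things; names that differ only in an ending like _2 or _b are one class to them, and where a whole thing is asked for, a point or a joint stands for the part that bears it (a point fixed in the world has none). Each returns a list of dicts, best first, with "confidence" (0 to 1); they miss things now and then, are a little off and sometimes report something else, mostly with a low value. They report only what shows in the picture. A call takes as long as a camera call. They do not tell look-alikes from the thing itself.
- spot_in(camera, target): "bbox" ([left, top, right, bottom] in pixels, round what is visible of it).
- mark_of(camera, target): "uv" ([column, row] in pixels: a listed point, or the origin of a listed thing).
The state is a dict: "t": time; "joints": joint angles; "qvel": joint speeds; "tau": joint torques, N m; "eef_pos": TCP position; "tcp_rot": TCP orientation; "ft_force": force on the tool from outside, world axes, zero at the start; "moment": the same for the moment, N m; "opening": opening from 0.0 (shut) to 1.0 (fully open); "grip_force": force on a finger pad.
Only numpy, scipy, OpenCV 4.12 (cv2) and the standard library are available. Lean on these libraries where they do the work, as an engineer would, in place of code of your own. Each camera call takes 0.05 s, during which the arm holds its last target. There are 200 camera calls.

## Task

The three microscope objectives in the rack were put back in each other's seats, so whoever fits the next one would grab the wrong lens. Bring each home: the blue-banded one into the collar with the blue ring, the yellow-banded one into the yellow, the plain one without a band into the white, each standing fully down in its collar, the collar without a ring (or a clear spot) serving to park one on the way. They are costly optics: keep them upright, set them down without dropping them, and leave the oil bottle, the small dish and the lens tissue booklet where they are.

Things in the scene. Friction and masses are not known exactly. Their poses are not given: they have to be found in the camera images.
- objective_blue: Loose microscope objective, silver with a blue band round it, standing nose up, 58 mm tall, barrel 33 mm across and straight from 7 to 41 mm above the base, narrower above; a 20 mm thread at the lowest 6 mm. 0.12 to 0.2 kg. Origin at the centre of the underside, z up. It starts in a seat of the rack that is not its own.
- objective_yellow: Loose microscope objective, silver, the smallest, with a yellow band round it, standing nose up, 50 mm tall, barrel 29 mm across and straight from 7 to 36 mm above the base, narrower above; a 20 mm thread at the lowest 6 mm. 0.12 to 0.2 kg. Origin at the centre of the underside, z up. It starts in a seat of the rack that is not its own.
- objective_plain: Loose microscope objective, silver, the tallest, without a coloured band, standing nose up, 62 mm tall, barrel 34 mm across and straight from 7 to 44 mm above the base, narrower above; a 20 mm thread at the lowest 6 mm. 0.12 to 0.2 kg. Origin at the centre of the underside, z up. It starts in a seat of the rack that is not its own.
- seat_blue: Fixed rack seat: black collar with a blue ring on its top, 58 mm outside, 8 mm high, bore 40 mm; origin at the bore's centre on its floor, where an objective's base stands. The 4 seats stand in a row along their own y axis, 80 mm apart, on a plate 84 x 322 mm (x, y) whose top is level with the seat floors, 15 mm above the table.
- seat_yellow: Fixed rack seat: black collar with a yellow ring on its top, 58 mm outside, 8 mm high, bore 40 mm; origin at the bore's centre on its floor, where an objective's base stands. The 4 seats stand in a row along their own y axis, 80 mm apart, on a plate 84 x 322 mm (x, y) whose top is level with the seat floors, 15 mm above the table.
- seat_white: Fixed rack seat: black collar with a white ring on its top, 58 mm outside, 8 mm high, bore 40 mm; origin at the bore's centre on its floor, where an objective's base stands. The 4 seats stand in a row along their own y axis, 80 mm apart, on a plate 84 x 322 mm (x, y) whose top is level with the seat floors, 15 mm above the table.
- seat_spare: Fixed rack seat: black collar with no ring (spare, empty at the start), 58 mm outside, 8 mm high, bore 40 mm; origin at the bore's centre on its floor, where an objective's base stands. The 4 seats stand in a row along their own y axis, 80 mm apart, on a plate 84 x 322 mm (x, y) whose top is level with the seat floors, 15 mm above the table.
- oil_bottle: Bystander, loose: small immersion oil bottle with a black cap and a red ring on its label, 28 mm across, 66 mm tall, standing behind the rack (seen from the robot), 80 to 92 mm behind the line of the seats' centres; origin at the centre of its underside.
- dish: Bystander, loose: small clear round dish, 35 mm across, 9 mm high, on the table behind the rack; origin at the centre of its underside.
- tissue_book: Bystander, loose: white and blue booklet of lens tissue lying on the table behind the rack, left of the microscope, 68 x 100 x 9 mm, long along its y; origin at the centre of its underside. The microscope beside it (y below -0.16, x above 0.49, 0.7 m tall, its eyepieces over its front) is solid: bring the arm to the rack round its near side, close to the robot's base.
Not all that is in view belongs to the job. What is shaped like the objective_yellow but green or orange is not meant.

How it is judged (in metres and radians):
At the end, for the whole second after the job is handed in: The blue-banded objective stands in the blue-ringed seat, the yellow-banded one in the yellow-ringed seat and the plain one in the white-ringed seat: each within 7 mm of the seat's centre, its base within 3 mm of the seat's floor, upright within 0.1 rad, at rest (horizontal distance between objective_blue and seat_blue below 0.007 m and z of objective_blue in the frame of seat_blue between -0.003 and 0.003 m and angle between each of objective_blue, objective_yellow, objective_plain's own z axis and vertical below 0.1 rad and linear speed of each of objective_blue, objective_yellow, objective_plain below 0.02 m/s and horizontal distance between objective_yellow and seat_yellow below 0.007 m and z of objective_yellow in the frame of seat_yellow between -0.003 and 0.003 m and horizontal distance between objective_plain and seat_white below 0.007 m and z of objective_plain in the frame of seat_white between -0.003 and 0.003 m); the robot touches nothing.
It fails at once if an objective is tipped more than 30 degrees from upright (angle between any of objective_blue, objective_yellow, objective_plain's own z axis and vertical above 0.52 rad).
It fails at once if an objective is dropped or flung (faster than 0.6 m/s with no finger on it, as after a fall of 2 cm) ((linear speed of objective_blue above 0.6 m/s and contact force between the fingers and objective_blue below 0.05 N) or (linear speed of objective_yellow above 0.6 m/s and contact force between the fingers and objective_yellow below 0.05 N) or (linear speed of objective_plain above 0.6 m/s and contact force between the fingers and objective_plain below 0.05 N)).
It fails at once if the oil bottle, the small dish or the tissue booklet is shifted by more than 20 mm, or the bottle knocked over (distance of any of oil_bottle, dish, tissue_book from where it was at the start of the episode above 0.02 m or angle between oil_bottle's own z axis and vertical above 0.5 rad).
It also fails if it takes over 83 s, if anything falls off the work surface, if the arm or the gripper's body presses on something with over 40 N, if the wrist force passes 120 N, or if a joint passes its speed limit or range.

## Working session

There is one attempt and no reset: what is moved stays moved. The work goes in short steps, Python scripts to look and compute and a tool call to move; the robot and the scene stay as the last step left them, time stands still between calls to the robot, and variables do not carry over. Pictures are saved under pics/ and viewed, at most 14 in all, crops included, and the job is handed in when it is done.

Besides the shell and the picture viewer there is one more tool, called as name(argument=value, ...), one argument or row to a line, values as JSON. step_arm: Moves the arm, as the interface text tells. Its arguments: {"type":"object","properties":{"increments":{"type":"array"},"fingers":{"type":"number"}},"required":["increments"]}

```bash
mkdir -p pics
cat > h.py <<'E'
import numpy as np, cv2
from cell import state, imaging, env, spot_in, mark_of
def shot(n,f=None):
    d=imaging.read_camera(n)
    if f: cv2.imwrite(f'pics/{f}.png',d['color'][:,:,::-1])
    return d
def ray(d,uv):
    K=d['intrinsics'];T=d['camera_from_world']
    return K,T
def px2w(d,u,v,z=None,zw=None,fish=False):
    K,T=d['intrinsics'],d['camera_from_world']
    x=(u-K[0,2])/K[0,0];y=(v-K[1,2])/K[1,1]
    if fish:
        r=np.hypot(x,y);s=np.tan(r)/r if r>1e-9 else 1;x*=s;y*=s
    c=np.array([x,-y,-1.]);R=T[:3,:3].T;o=-R@T[:3,3];w=R@c
    k=z if z is not None else (zw-o[2])/w[2]
    return o+k*w
E
python3 - <<'E'
from h import *
print(state())
for n in('scene','side'):
    d=shot(n,n+'0')
    print(n,d['intrinsics'].tolist())
    for t in['objective_blue','objective_yellow','objective_plain','seat_blue','seat_yellow','seat_white','seat_spare','oil_bottle','dish','tissue_book']:
        for m in mark_of(n,t)[:3]:
            u,v=m['uv'];zz=15 if 'seat' in t or 'obj' in t else 0
            print(t,np.round([u,v],0),round(m['confidence'],2),px2w(d,u,v,zw=zz).round(0))
E
```

```text
{'t': 0.0, 'joints': array([ 1.20241522e+00,  4.91568374e-01,  1.55945986e+00, -8.96496535e-06,
        1.09168528e+00, -1.05587046e-01]), 'qvel': array([-0.00041128, -0.0004211 , -0.00108252, -0.00064359, -0.00231855,
       -0.00018464]), 'tau': array([ 3.46296665e-04, -6.12640214e+01, -2.58182949e+01,  6.93105720e-02,
        4.83004865e-02, -1.08614649e-04]), 'eef_pos': array([162.24581522, 603.31974468, 214.05268627]), 'tcp_rot': array([-3.14047720e+00, -1.10221186e-04,  2.87880267e+00]), 'ft_force': array([ 0.65660897, -0.25451048, -0.17213191]), 'moment': array([0.0099634 , 0.03568168, 0.00583327]), 'grip_force': 0.0, 'opening': 0.9992160889588003}
scene [[460.8715155134083, 0.0, 282.23204868955105], [0.0, 460.8715155134083, 213.19448876489466], [0.0, 0.0, 1.0]]
objective_blue [238. 260.] 0.96 [475.  59.  15.]
objective_yellow [207. 243.] 0.9 [490. 137.  15.]
objective_yellow [362. 270.] 0.77 [ 548. -139.   15.]
objective_yellow [351. 291.] 0.69 [ 494. -141.   15.]
objective_plain [178. 228.] 0.95 [503. 213.  15.]
objective_plain [367. 232.] 0.22 [ 654. -110.   15.]
seat_blue 
[... 240 characters left out ...]
5. 168.   0.]
side [[469.96530387102774, 0.0, 276.48610233252066], [0.0, 469.96530387102774, 207.71738871264955], [0.0, 0.0, 1.0]]
objective_blue [318. 238.] 0.94 [487.  55.  15.]
objective_yellow [312. 181.] 0.81 [ 559. -110.   15.]
objective_yellow [337. 188.] 0.74 [ 503. -110.   15.]
objective_yellow [297. 265.] 0.72 [497. 133.  15.]
objective_plain [276. 298.] 0.81 [501. 213.  15.]
seat_blue [276. 299.] 0.6 [500. 215.  15.]
seat_yellow [321. 238.] 0.76 [483.  52.  15.]
seat_white [301. 268.] 0.61 [489. 137.  15.]
seat_spare [338. 216.] 0.77 [473. -19.  15.]
oil_bottle [281. 226.] 0.62 [569.  33.   0.]
dish [249. 274.] 0.76 [570. 169.   0.]
tissue_book [257. 173.] 0.67 [ 687. -114.    0.]
```

Run:
```python
import cv2
a=cv2.imread('pics/scene0.png');b=cv2.imread('pics/side0.png')
cv2.imwrite('pics/s1.png',cv2.resize(a[130:350,120:420],(800,587),interpolation=3))
cv2.imwrite('pics/s2.png',cv2.resize(b[140:340,210:410],(600,600),interpolation=3))
```

```text
(no output)
```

View pics/s1.png

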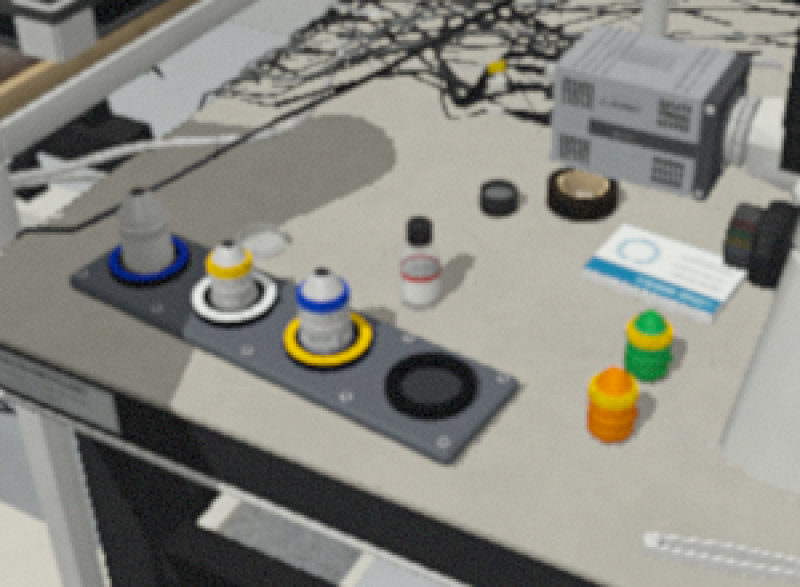

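View pics/s2.png

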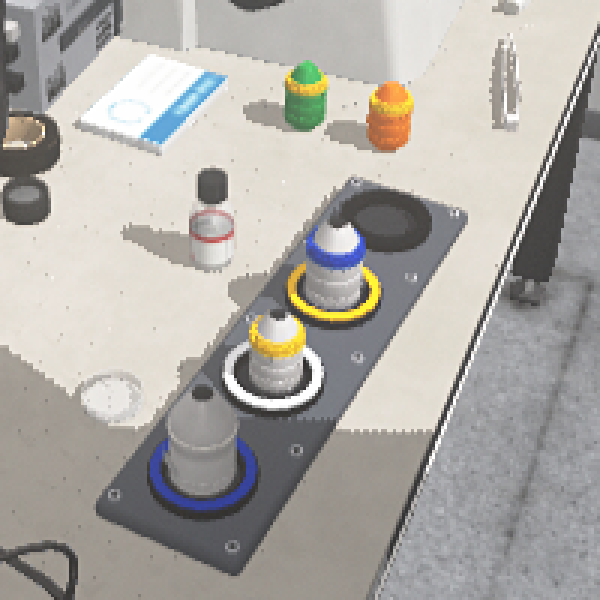

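View pics/scene0.png

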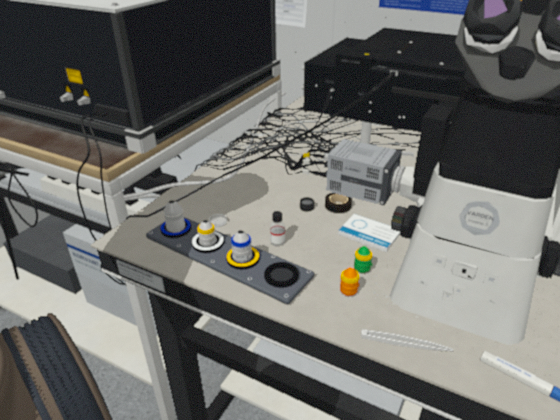

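The candidates in pics/scene0.png are:
- Plain objective at (175,220), in the blue seat.
- Yellow-banded objective at (207,235), in the white seat.
- Blue-banded objective at (240,250), in the yellow seat.
- Spare seat at (283,275), empty.
- Look-alikes, which I'll leave alone: green at (363,260) and orange at (349,282).

The close crops s1 and s2 confirm this. The plan is blue→spare, yellow→yellow, plain→white, blue→blue. Next I'll fit the ring centres.

```bash
cat >> h.py <<'E'
def rings(d,fish=False,box=None,zr=23):
    hsv=cv2.cvtColor(d['color'],cv2.COLOR_RGB2HSV);H,S,V=[hsv[...,i].astype(int) for i in range(3)]
    M={'blue':(abs(H-117)<12)&(S>130)&(V>60),'yellow':(abs(H-25)<6)&(S>150)&(V>120)}
    return M
def circfit(P):
    from scipy.optimize import least_squares
    f=lambda p:np.hypot(P[:,0]-p[0],P[:,1]-p[1])-p[2]
    r=least_squares(f,[*P.mean(0)[:2],25],loss='soft_l1',f_scale=1.5)
    return r.x.round(1),round(float(np.median(abs(r.fun))),2)
def ringfit(d,name,c0,fish=False,z=23,rmax=34,rmin=18):
    m=rings(d)[name];vs,us=np.nonzero(m)
    P=np.array([px2w(d,u,v,zw=z,fish=fish)[:2] for u,v in zip(us,vs)])
    if len(P)==0: return None
    c=np.array(c0,float)
    for _ in range(4):
        r=np.hypot(*(P-c).T);Q=P[(r<rmax)&(r>rmin)]
        if len(Q)<8:return None
        x,e=circfit(Q);c=x[:2]
    return x,e,len(Q)
def tool(dw):
    from scipy.spatial.transform import Rotation as R
    return (R.from_euler('xyz',state()['tcp_rot']).inv().apply(dw)/1000).round(4)
E
python3 - <<'E'
from h import *
for n in('scene','side'):
    d=shot(n)
    print(n,'yellow',ringfit(d,'yellow',(480,54)),'blue',ringfit(d,'blue',(500,215)))
print(tool([320,-460,50]))
E
```

```text
scene yellow (array([480.9,  54.3,  25. ]), 2.05, 219) blue (array([496.6, 213. ,  25. ]), 1.9, 143)
side yellow (array([483.2,  54.6,  24.9]), 1.44, 151) blue (array([499.2, 213.2,  25. ]), 1.32, 196)
[-0.4285 -0.3611 -0.05  ]
```

step_arm(
  increments=[
    {"slide":[-0.04,-0.035,-0.01],"roll":-0.03},
    {"slide":[-0.084,-0.073,-0.02],"roll":-0.06},
    {"slide":[-0.128,-0.111,-0.03],"roll":-0.09},
    {"slide":[-0.172,-0.149,-0.04],"roll":-0.12},
    {"slide":[-0.216,-0.187,-0.05],"roll":-0.135},
  ],
)

```text
t: 1.82
eef_pos: [323.1, 365.3, 265.2]
tcp_rot: [3.141, 0.0, 3.015]
ft_force: [0.5, 1.0, 1.0]
opening: 0.996
grip_force: 0.0
```

```bash
python3 -c "
from h import *
print(tool([490-323.1,95-365.3,0]))"
```

```text
[-0.1997 -0.247  -0.    ]
```

step_arm(
  increments=[
    {"slide":[-0.039,-0.048,0],"roll":-0.025},
    {"slide":[-0.078,-0.096,0],"roll":-0.025},
    {"slide":[-0.117,-0.145,0],"roll":-0.025},
    {"slide":[-0.156,-0.193,0],"roll":-0.025},
    {"slide":[-0.195,-0.241,0],"roll":-0.025},
  ],
  fingers=0.6,
)

```text
t: 2.45
eef_pos: [485.9, 101.0, 264.9]
tcp_rot: [3.141, 0.001, 3.039]
ft_force: [0.7, 0.4, 0.5]
opening: 0.608
grip_force: 0.0
```

Run:
```python
from h import *
s=state();print(s['t'],s['eef_pos'],s['tcp_rot'],s['qvel'].round(3))
d=shot('wrist','w1');T=d['camera_from_world'];print(d['intrinsics'].tolist(),(-T[:3,:3].T@T[:3,3]).round(1),T[:3,:3].round(2).tolist())
print('yellow',ringfit(d,'yellow',(482,54),True),'blue',ringfit(d,'blue',(498,213),True))
for t in['objective_blue','objective_yellow','objective_plain','seat_blue','seat_yellow','seat_white','seat_spare']:
    for m in mark_of('wrist',t)[:2]:
        u,v=m['uv'];print(t,np.round([u,v],0),round(m['confidence'],2),px2w(d,u,v,zw=15,fish=True).round(0))
```

```text
2.45 [485.90633587 101.04955093 264.92943294] [3.14127008e+00 7.51609187e-04 3.03861846e+00] [-0.931  0.22  -0.311  0.001  0.085 -0.924]
[[325.19226210127806, 0.0, 281.08413918213313], [0.0, 325.19226210127806, 218.16133562844297], [0.0, 0.0, 1.0]] [405.  110.2 435.6] [[0.1, 0.99, -0.0], [-0.95, 0.1, -0.29], [-0.29, 0.03, 0.96]]
yellow (array([483.2,  53.9,  25.4]), 1.53, 495) blue (array([498.6, 214.1,  25.3]), 1.6, 398)
objective_blue [247. 187.] 0.79 [483.  56.  15.]
objective_yellow [139. 253.] 0.93 [ 563. -121.   15.]
objective_yellow [127. 214.] 0.69 [ 501. -126.   15.]
objective_plain [365. 185.] 0.6 [496. 214.  15.]
objective_plain [305. 185.] 0.59 [489. 134.  15.]
seat_blue [365. 185.] 0.84 [496. 214.  15.]
seat_yellow [248. 187.] 0.83 [483.  58.  15.]
seat_white [303. 189.] 0.76 [493. 131.  15.]
seat_spare [184. 190.] 0.64 [477. -29.  15.]
```

View pics/w1.png

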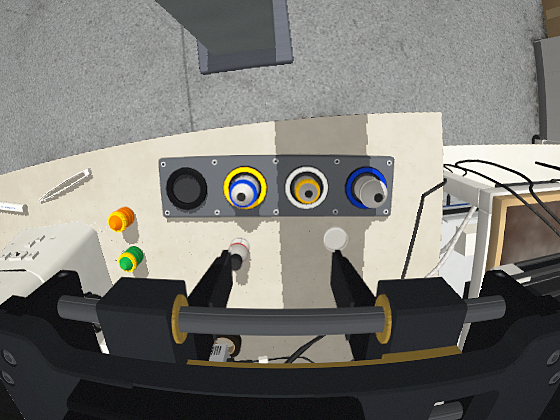

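The wrist picture shows the seats left to right at columns 187 (spare), 245 (yellow), 307 (white) and 366 (blue), around row 187. The bottle is at (238,255) and the dish at (336,240). I'll locate the objectives by their dark noses.

```bash
cat >> h.py <<'E'
def noses(d,guess,r=9):
    g=cv2.cvtColor(d['color'],cv2.COLOR_RGB2GRAY).astype(float)
    for k,(x,y,z) in guess.items():
        # project guess by search: pixel minimising distance
        us,vs=np.meshgrid(range(560),range(420))
        K,T=d['intrinsics'],d['camera_from_world'];c=T[:3,:3]@[x,y,z]+T[:3,3]
        a,b,w=c[0],-c[1],-c[2];t=np.arctan2(np.hypot(a,b),w);h=np.hypot(a,b)
        u0,v0=K[0,0]*t*a/h+K[0,2],K[1,1]*t*b/h+K[1,2]
        m=(np.hypot(us-u0,vs-v0)<r)
        wt=np.clip(90-g,0,None)*m
        if wt.sum()==0: print(k,'none',u0,v0);continue
        u,v=(wt*us).sum()/wt.sum(),(wt*vs).sum()/wt.sum()
        print(k,'pred',round(u0),round(v0),'got',round(u,1),round(v,1),px2w(d,u,v,zw=z,fish=True).round(1),int((wt>0).sum()))
E
python3 - <<'E'
from h import *
d=shot('wrist')
noses(d,{'blue':(482.5,54.2,73),'yellow':(490.4,133.9,65),'plain':(498.3,213.5,77)})
print('yellow',ringfit(d,'yellow',(482,54),True),'blue',ringfit(d,'blue',(498,213),True))
print(state()['eef_pos'])
E
```

```text
blue pred 237 198 got 238.0 198.6 [483.3  55.   73. ] 64
yellow pred 306 196 got 305.7 195.2 [489.1 133.2  65. ] 47
plain pred 375 199 got 375.6 199.0 [498.5 214.1  77. ] 61
yellow (array([483.2,  53.9,  25.4]), 1.56, 491) blue (array([498.5, 214.1,  25.2]), 1.52, 401)
[484.53128864 104.08134402 264.80676876]
```

step_arm(
  increments=[
    {"slide":[-0.0036,-0.0494,0.02]},
    {"slide":[-0.0036,-0.0494,0.07]},
    {"slide":[-0.0036,-0.0494,0.115]},
    {"slide":[-0.0036,-0.0494,0.14]},
    {"slide":[-0.0036,-0.0494,0.14]},
  ],
  fingers=0.6,
)

```text
invalid input at $.increments[0]: expected keys slide, roll
```

Run:
```python
from h import *
d=shot('wrist','w2')
noses(d,{'blue':(483,54.5,73)},14)
print(state()['eef_pos'])
```

```text
blue pred 237 198 got 236.9 200.3 [485.2  53.5  73. ] 166
[484.62229604 104.02249289 264.81935601]
```

View pics/w2.png

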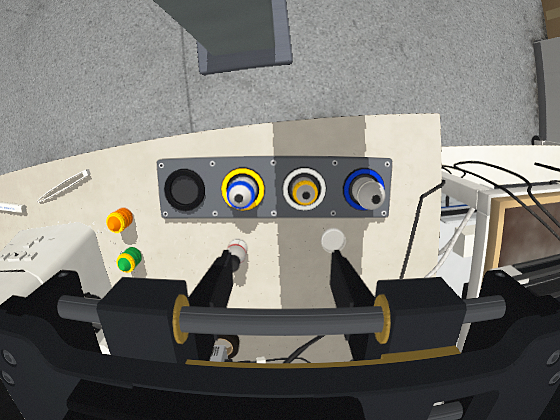

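The view hasn't changed because the call was refused: each row needs a roll value. I'm sending it again.

step_arm(
  increments=[
    {"slide":[-0.0036,-0.0494,0.02],"roll":0},
    {"slide":[-0.0036,-0.0494,0.07],"roll":0},
    {"slide":[-0.0036,-0.0494,0.115],"roll":0},
    {"slide":[-0.0036,-0.0494,0.14],"roll":0},
    {"slide":[-0.0036,-0.0494,0.14],"roll":0},
  ],
  fingers=0.6,
)

```text
t: 3.58
eef_pos: [482.8, 54.1, 123.5]
tcp_rot: [-3.141, -0.003, 3.04]
ft_force: [0.4, -0.6, -0.7]
opening: 0.601
grip_force: 0.0
```

Run:
```python
from h import *
d=shot('wrist','w3')
noses(d,{'blue':(483,54.5,73)},8)
print('yellow',ringfit(d,'yellow',(482,54),True))
print(state()['eef_pos'])
```

```text
blue pred 281 238 got 282.1 237.9 [482.7  55.6  73. ] 140
yellow (array([483. ,  54.4,  25.2]), 1.58, 936)
[483.46972077  53.97623365 124.71983626]
```

View pics/w3.png

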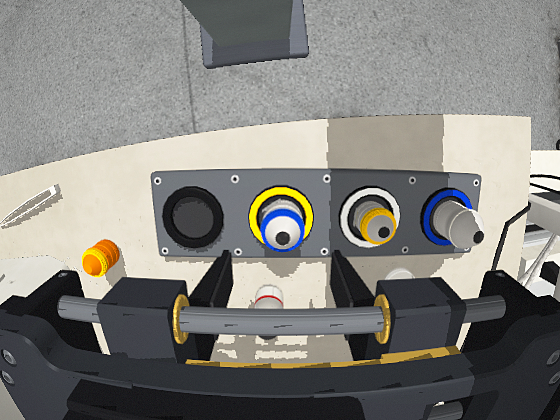

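The nose is at (282,238), between the fingers. It and the yellow ring both sit at about (483,55). I'll go down and grip.

step_arm(
  increments=[
    {"slide":[0,0.0007,0.03],"roll":0},
    {"slide":[0,0.0007,0.06],"roll":0},
    {"slide":[0,0.0007,0.084],"roll":0},
    {"slide":[0,0.0007,0.0945],"roll":0},
    {"slide":[0,0.0007,0.0945],"roll":0},
  ],
  fingers=0.6,
)

```text
t: 4.25
eef_pos: [484.0, 54.3, 30.7]
tcp_rot: [3.141, 0.001, 3.039]
ft_force: [-0.1, 0.2, 1.3]
opening: 0.597
grip_force: 0.0
```

step_arm(
  increments=[
    {"slide":[0,0,0],"roll":0},
    {"slide":[0,0,0],"roll":0},
    {"slide":[0,0,0],"roll":0},
    {"slide":[0,0,0],"roll":0},
  ],
  fingers=0.2,
)

```text
t: 4.75
eef_pos: [483.9, 54.2, 30.6]
tcp_rot: [3.141, 0.001, 3.039]
ft_force: [-1.4, 0.8, 6.7]
opening: 0.339
grip_force: 30.0
```

step_arm(
  increments=[
    {"slide":[0,0,-0.015],"roll":0},
    {"slide":[0,0,-0.035],"roll":0},
    {"slide":[0,-0.025,-0.035],"roll":0},
    {"slide":[0,-0.055,-0.035],"roll":0},
    {"slide":[0,-0.08,-0.035],"roll":0},
  ],
)

```text
t: 5.38
eef_pos: [475.3, -26.3, 65.9]
tcp_rot: [3.142, 0.0, 3.039]
ft_force: [0.7, -0.1, -1.6]
opening: 0.338
grip_force: 30.0
```

step_arm(
  increments=[
    {"slide":[0,0,0],"roll":0},
    {"slide":[0,0,0.012],"roll":0},
    {"slide":[0,0,0.023],"roll":0},
    {"slide":[0,0,0.023],"roll":0},
  ],
)

```text
t: 5.88
eef_pos: [474.9, -24.7, 41.0]
tcp_rot: [3.141, -0.002, 3.04]
ft_force: [-0.2, -0.0, -2.1]
opening: 0.338
grip_force: 30.0
```

Run:
```python
from h import *
s=state();print(s['eef_pos'],s['opening'],s['ft_force'])
d=shot('side','sd1');cv2.imwrite('pics/sd1c.png',cv2.resize(d['color'][140:300,240:400,::-1],(560,560),interpolation=3))
```

```text
[474.87039267 -24.74199384  40.99558569] 0.33768697746844817 [-0.18787291 -0.03834833 -2.05606602]
```

View pics/sd1c.png

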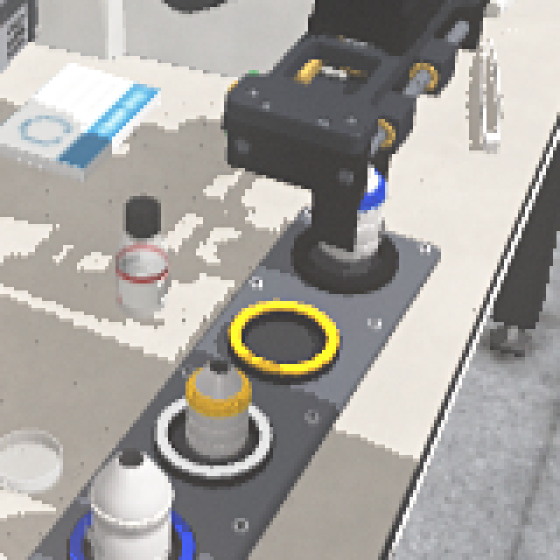

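The blue objective hangs centred over the spare collar, with its base about 10 mm above the floor. I'll lower it and watch the force.

step_arm(
  increments=[
    {"slide":[0,0,0.004],"roll":0},
    {"slide":[0,0,0.008],"roll":0},
    {"slide":[0,0,0.0105],"roll":0},
    {"slide":[0,0,0.0105],"roll":0},
  ],
)

```text
t: 6.42
eef_pos: [475.4, -25.4, 31.5]
tcp_rot: [3.141, -0.0, 3.039]
ft_force: [-0.4, -0.3, -1.9]
opening: 0.335
grip_force: 30.0
```

step_arm(
  increments=[
    {"slide":[0,0,0.001],"roll":0},
    {"slide":[0,0,0.001],"roll":0},
  ],
)

```text
t: 6.68
eef_pos: [475.5, -25.4, 30.7]
tcp_rot: [3.142, 0.0, 3.039]
ft_force: [-0.9, 0.7, -1.7]
opening: 0.34
grip_force: 30.0
```

step_arm(
  increments=[
    {"slide":[0,0,0],"roll":0},
    {"slide":[0,0,0],"roll":0},
  ],
  fingers=0.6,
)

```text
t: 6.92
eef_pos: [475.5, -25.4, 30.7]
tcp_rot: [3.142, 0.0, 3.039]
ft_force: [0.2, -0.9, -0.6]
opening: 0.494
grip_force: 0.0
```

step_arm(
  increments=[
    {"slide":[0,0,-0.02],"roll":0},
    {"slide":[0,0,-0.06],"roll":0},
    {"slide":[0.0005,0.05,-0.095],"roll":0},
    {"slide":[0.001,0.11,-0.095],"roll":0},
    {"slide":[0.0014,0.16,-0.095],"roll":0},
  ],
)

```text
t: 7.55
eef_pos: [490.6, 135.8, 126.4]
tcp_rot: [3.141, 0.002, 3.039]
ft_force: [0.9, -0.6, 0.5]
opening: 0.6
grip_force: 0.0
```

Run:
```python
from h import *
d=shot('wrist');d=shot('wrist')
d=shot('wrist','w4')
noses(d,{'blue':(475,-25.4,73),'yellow':(490.4,133.9,65),'plain':(498.3,213.5,77)},8)
print('yellow',ringfit(d,'yellow',(482,54),True),'blue',ringfit(d,'blue',(498,213),True))
hsv=cv2.cvtColor(d['color'],cv2.COLOR_RGB2HSV);m=(hsv[...,1]<40)&(hsv[...,2]>150);vs,us=np.nonzero(m)
P=np.array([px2w(d,u,v,zw=23,fish=True)[:2] for u,v in zip(us,vs)])
c=np.array([490.5,134])
for _ in range(4):
    r=np.hypot(*(P-c).T);x,e=circfit(P[(r>21)&(r<32)]);c=x[:2]
print('white',x,e)
print(state()['eef_pos'])
```

```text
blue pred 84 235 got 84.4 234.4 [474.2 -25.2  73. ] 87
yellow pred 275 234 got 274.2 231.9 [489.1 133.2  65. ] 109
plain pred 383 238 got 383.4 238.7 [498.7 214.1  77. ] 145
yellow (array([482.5,  54.1,  25. ]), 1.59, 1103) blue (array([498.5, 214. ,  25.2]), 1.49, 788)
white [490.7 133.8  25.3] 1.36
[490.22738865 135.73202517 125.65001205]
```

View pics/w4.png

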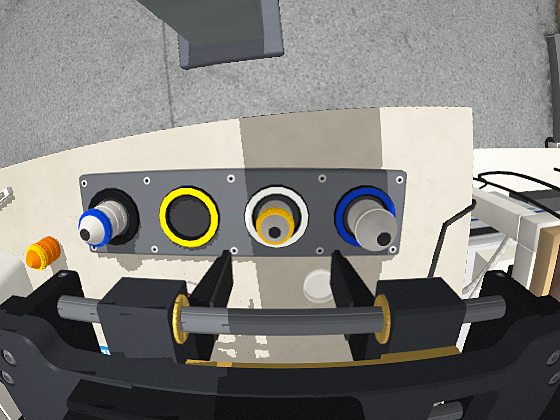

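Blue stands upright in the spare seat, with its nose at (84,234). The yellow objective's nose is at (274,232), between the fingers. I'll go down and grip it.

step_arm(
  increments=[
    {"slide":[0.0006,-0.0026,0.02],"roll":0},
    {"slide":[0.0006,-0.0026,0.055],"roll":0},
    {"slide":[0.0006,-0.0026,0.085],"roll":0},
    {"slide":[0.0006,-0.0026,0.0965],"roll":0},
    {"slide":[0.0006,-0.0026,0.0965],"roll":0},
  ],
  fingers=0.6,
)

```text
t: 8.32
eef_pos: [489.5, 130.8, 29.0]
tcp_rot: [-3.141, -0.001, 3.038]
ft_force: [0.9, -0.4, -0.2]
opening: 0.6
grip_force: 0.0
```

step_arm(
  increments=[
    {"slide":[0,0,0],"roll":0},
    {"slide":[0,0,0],"roll":0},
    {"slide":[0,0,0],"roll":0},
    {"slide":[0,0,0],"roll":0},
  ],
  fingers=0.15,
)

```text
t: 8.82
eef_pos: [489.8, 131.5, 29.6]
tcp_rot: [3.141, 0.001, 3.039]
ft_force: [-0.3, 0.7, 5.2]
opening: 0.296
grip_force: 30.0
```

step_arm(
  increments=[
    {"slide":[0,0,-0.015],"roll":0},
    {"slide":[0,0,-0.035],"roll":0},
    {"slide":[-0.0005,-0.025,-0.035],"roll":0},
    {"slide":[-0.001,-0.055,-0.035],"roll":0},
    {"slide":[-0.0015,-0.0776,-0.035],"roll":0},
  ],
)

```text
t: 9.45
eef_pos: [483.0, 53.1, 65.0]
tcp_rot: [3.142, 0.001, 3.039]
ft_force: [-0.3, -0.1, -1.0]
opening: 0.295
grip_force: 30.0
```

step_arm(
  increments=[
    {"slide":[0,0,0],"roll":0},
    {"slide":[0,0,0.012],"roll":0},
    {"slide":[0,0,0.023],"roll":0},
    {"slide":[0,0,0.023],"roll":0},
  ],
)

```text
t: 9.95
eef_pos: [482.5, 54.6, 40.0]
tcp_rot: [-3.142, -0.002, 3.04]
ft_force: [-0.7, 0.1, -1.4]
opening: 0.301
grip_force: 30.0
```

Run:
```python
from h import *
d=shot('side','sd2');s=state();print(s['eef_pos'],s['opening'],s['ft_force'])
d=shot('wrist');noses(d,{'yellow':(483,54.5,76)},9);print('yellow',ringfit(d,'yellow',(482,54),True))
```

```text
[482.75588928  54.49013139  40.44950152] 0.297694433955029 [-0.13348239  0.2460951  -2.33348645]
yellow pred 279 300 got 279.9 298.6 [482.3  54.7  76. ] 210
yellow (array([483.1,  54.4,  25.3]), 1.79, 1664)
```

step_arm(
  increments=[
    {"slide":[-0.0005,0,0.004],"roll":0},
    {"slide":[-0.0005,0,0.008],"roll":0},
    {"slide":[-0.0005,0,0.0105],"roll":0},
    {"slide":[-0.0005,0,0.0118],"roll":0},
    {"slide":[-0.0005,0,0.0118],"roll":0},
  ],
)

```text
t: 10.68
eef_pos: [483.6, 54.0, 29.6]
tcp_rot: [3.141, 0.0, 3.039]
ft_force: [-2.1, 0.4, 2.9]
opening: 0.295
grip_force: 30.0
```

step_arm(
  increments=[
    {"slide":[0,0,0],"roll":0},
    {"slide":[0,0,0],"roll":0},
    {"slide":[0,0,0],"roll":0},
  ],
  fingers=0.6,
)

```text
t: 11.05
eef_pos: [483.7, 54.0, 29.3]
tcp_rot: [3.142, 0.0, 3.039]
ft_force: [0.5, 0.4, -0.3]
opening: 0.554
grip_force: 0.0
```

Yellow is seated. Next is the plain one.

step_arm(
  increments=[
    {"slide":[0,0,-0.02],"roll":0},
    {"slide":[0,0,-0.06],"roll":0},
    {"slide":[0.0005,0.05,-0.095],"roll":0},
    {"slide":[0.001,0.11,-0.095],"roll":0},
    {"slide":[0.0016,0.16,-0.095],"roll":0},
  ],
)

```text
t: 11.68
eef_pos: [498.6, 215.3, 125.0]
tcp_rot: [3.141, 0.001, 3.039]
ft_force: [0.7, -1.0, -0.5]
opening: 0.602
grip_force: 0.0
```

Run:
```python
from h import *
d=shot('wrist');d=shot('wrist')
d=shot('wrist','w5')
noses(d,{'blue':(475,-25.4,73),'yellow':(483,54.2,65),'plain':(498.5,214,77)},8)
print('yellow',ringfit(d,'yellow',(482,54),True),'blue',ringfit(d,'blue',(498,213),True))
print(state()['eef_pos'])
```

```text
blue pred 20 234 got 20.0 232.7 [473.7 -25.4  73. ] 55
yellow pred 88 233 got 88.3 232.6 [482.8  54.2  65. ] 61
plain pred 276 240 got 275.6 239.9 [498.5 213.9  77. ] 168
yellow (array([482.5,  53.7,  25.1]), 1.76, 807) blue (array([498.8, 213.5,  25.3]), 1.53, 873)
[498.13371769 215.09360821 124.13872774]
```

View pics/w5.png

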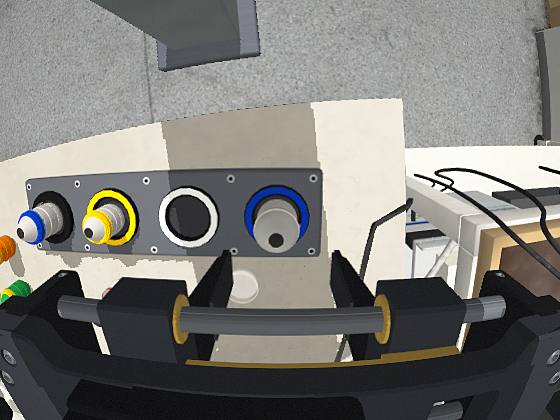

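Yellow stands in the yellow seat (nose at 88,233) and the plain one is between the fingers (nose at 276,240). I'll go down and grip it.

step_arm(
  increments=[
    {"slide":[-0.0004,-0.001,0.02],"roll":0},
    {"slide":[-0.0004,-0.001,0.055],"roll":0},
    {"slide":[-0.0004,-0.001,0.082],"roll":0},
    {"slide":[-0.0004,-0.001,0.092],"roll":0},
    {"slide":[-0.0004,-0.001,0.092],"roll":0},
  ],
  fingers=0.6,
)

```text
t: 12.45
eef_pos: [498.7, 211.6, 32.2]
tcp_rot: [-3.141, -0.001, 3.038]
ft_force: [-0.1, -0.4, 0.4]
opening: 0.599
grip_force: 0.0
```

step_arm(
  increments=[
    {"slide":[0,0,0],"roll":0},
    {"slide":[0,0,0],"roll":0},
    {"slide":[0,0,0],"roll":0},
    {"slide":[0,0,0],"roll":0},
  ],
  fingers=0.2,
)

```text
t: 12.95
eef_pos: [499.0, 212.4, 32.9]
tcp_rot: [3.141, 0.001, 3.039]
ft_force: [-0.8, 0.4, 6.6]
opening: 0.353
grip_force: 30.0
```

step_arm(
  increments=[
    {"slide":[0,0,-0.015],"roll":0},
    {"slide":[0,0,-0.035],"roll":0},
    {"slide":[0,-0.025,-0.035],"roll":0},
    {"slide":[0,-0.055,-0.035],"roll":0},
    {"slide":[-0.0002,-0.0789,-0.035],"roll":0},
  ],
)

```text
t: 13.58
eef_pos: [490.7, 132.9, 68.1]
tcp_rot: [3.141, 0.0, 3.039]
ft_force: [-0.1, -0.4, -0.5]
opening: 0.35
grip_force: 30.0
```

step_arm(
  increments=[
    {"slide":[0,0,0],"roll":0},
    {"slide":[0,0,0.012],"roll":0},
    {"slide":[0,0,0.023],"roll":0},
    {"slide":[0,0,0.023],"roll":0},
  ],
)

```text
t: 14.08
eef_pos: [490.2, 134.2, 43.1]
tcp_rot: [-3.141, -0.002, 3.04]
ft_force: [0.7, -0.2, -1.6]
opening: 0.351
grip_force: 30.0
```

Run:
```python
from h import *
d=shot('side','sd3');d=shot('wrist')
s=state();print(s['eef_pos'],s['opening'],s['ft_force'])
noses(d,{'plain':(490.5,134,87.5)},9)
hsv=cv2.cvtColor(d['color'],cv2.COLOR_RGB2HSV);m=(hsv[...,1]<40)&(hsv[...,2]>150);vs,us=np.nonzero(m)
P=np.array([px2w(d,u,v,zw=23,fish=True)[:2] for u,v in zip(us,vs)])
c=np.array([490.5,134])
for _ in range(4):
    r=np.hypot(*(P-c).T);x,e=circfit(P[(r>21)&(r<32)]);c=x[:2]
print('white',x,e)
```

```text
[490.69416658 134.1112472   43.97578895] 0.35288883617548633 [ 0.12393125 -0.06906382 -1.27049291]
plain pred 279 309 got 278.9 307.1 [489.6 134.1  87.5] 239
white [492.6 134.   26.6] 1.76
```

step_arm(
  increments=[
    {"slide":[-0.0005,0,0.004],"roll":0},
    {"slide":[-0.0005,0,0.008],"roll":0},
    {"slide":[-0.0005,0,0.0105],"roll":0},
    {"slide":[-0.0005,0,0.0117],"roll":0},
    {"slide":[-0.0005,0,0.0117],"roll":0},
  ],
)

```text
t: 14.8
eef_pos: [491.3, 133.7, 32.9]
tcp_rot: [3.142, 0.0, 3.039]
ft_force: [-1.3, -0.6, 3.8]
opening: 0.348
grip_force: 30.0
```

step_arm(
  increments=[
    {"slide":[0,0,0],"roll":0},
    {"slide":[0,0,0],"roll":0},
    {"slide":[0,0,0],"roll":0},
  ],
  fingers=0.6,
)

```text
t: 15.18
eef_pos: [491.4, 133.7, 32.6]
tcp_rot: [3.141, 0.0, 3.039]
ft_force: [0.5, 0.2, -0.3]
opening: 0.584
grip_force: 0.0
```

step_arm(
  increments=[
    {"slide":[0,0,-0.02],"roll":0},
    {"slide":[0,0,-0.06],"roll":0},
    {"slide":[0.0003,-0.05,-0.092],"roll":0},
    {"slide":[0.0006,-0.11,-0.092],"roll":0},
    {"slide":[0.0008,-0.16,-0.092],"roll":0},
  ],
)

```text
t: 15.8
eef_pos: [473.9, -27.0, 125.1]
tcp_rot: [-3.142, 0.001, 3.039]
ft_force: [1.0, 0.6, -0.2]
opening: 0.601
grip_force: 0.0
```

Run:
```python
from h import *
d=shot('wrist');d=shot('wrist')
d=shot('wrist','w6')
noses(d,{'blue':(475,-25.4,73),'yellow':(483,54.2,65),'plain':(490.5,134,77)},8)
print('yellow',ringfit(d,'yellow',(482,54),True),'blue',ringfit(d,'blue',(498,213),True))
print(state()['eef_pos'])
```

```text
blue pred 285 238 got 286.0 237.2 [474.2 -24.5  73. ] 139
yellow pred 387 233 got 388.5 233.4 [483.   55.2  65. ] 86
plain pred 480 236 got 481.2 235.9 [490.9 135.4  77. ] 118
yellow (array([483. ,  54.9,  25.2]), 1.75, 1066) blue (array([498.4, 214.1,  24.9]), 1.61, 608)
[473.99394119 -27.15994792 124.71031547]
```

View pics/w6.png

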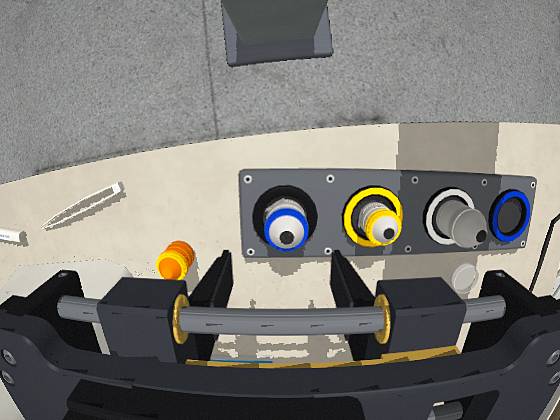

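The plain and yellow objectives stand in their own seats. Blue is between the fingers with its nose at (286,237), and the blue seat at (511,215) is empty.

step_arm(
  increments=[
    {"slide":[0.0002,0.002,0.02],"roll":0},
    {"slide":[0.0002,0.002,0.055],"roll":0},
    {"slide":[0.0002,0.002,0.083],"roll":0},
    {"slide":[0.0002,0.002,0.0945],"roll":0},
    {"slide":[0.0002,0.002,0.0945],"roll":0},
  ],
  fingers=0.6,
)

```text
t: 16.58
eef_pos: [474.1, -22.7, 29.8]
tcp_rot: [3.141, -0.001, 3.04]
ft_force: [-0.2, 0.1, 0.6]
opening: 0.599
grip_force: 0.0
```

step_arm(
  increments=[
    {"slide":[0,0,0],"roll":0},
    {"slide":[0,0,0],"roll":0},
    {"slide":[0,0,0],"roll":0},
    {"slide":[0,0,0],"roll":0},
  ],
  fingers=0.2,
)

```text
t: 17.08
eef_pos: [474.5, -23.4, 30.7]
tcp_rot: [3.142, 0.001, 3.039]
ft_force: [-0.5, -0.3, 7.2]
opening: 0.338
grip_force: 30.0
```

step_arm(
  increments=[
    {"slide":[0,0,-0.015],"roll":0},
    {"slide":[0,0,-0.04],"roll":0},
    {"slide":[0,0,-0.075],"roll":0},
    {"slide":[0,0,-0.105],"roll":0},
    {"slide":[0,0.02,-0.11],"roll":0},
  ],
)

```text
t: 17.7
eef_pos: [476.8, -4.0, 142.0]
tcp_rot: [-3.141, 0.003, 3.037]
ft_force: [-0.2, 0.3, -2.4]
opening: 0.342
grip_force: 30.0
```

step_arm(
  increments=[
    {"slide":[0,0.045,0],"roll":0},
    {"slide":[0,0.095,0],"roll":0},
    {"slide":[0,0.145,0],"roll":0},
    {"slide":[0,0.19,0],"roll":0},
    {"slide":[0,0.2185,0],"roll":0},
  ],
)

```text
t: 18.32
eef_pos: [498.3, 215.8, 140.0]
tcp_rot: [3.142, -0.0, 3.04]
ft_force: [0.2, -0.3, -1.0]
opening: 0.34
grip_force: 30.0
```

step_arm(
  increments=[
    {"slide":[0,0,0],"roll":0},
    {"slide":[0,0,0.03],"roll":0},
    {"slide":[0,0,0.065],"roll":0},
    {"slide":[0,0,0.09],"roll":0},
    {"slide":[0,0,0.098],"roll":0},
  ],
)

```text
t: 18.95
eef_pos: [498.0, 212.8, 41.0]
tcp_rot: [-3.141, -0.002, 3.038]
ft_force: [0.8, -0.9, -1.2]
opening: 0.337
grip_force: 30.0
```

Run:
```python
from h import *
d=shot('side','sd4');d=shot('wrist')
s=state();print(s['eef_pos'],s['opening'],s['ft_force'])
noses(d,{'blue':(498.5,213.8,84.5)},9)
print('blue',ringfit(d,'blue',(498,213),True,rmin=21,rmax=31))
```

```text
[498.43648889 213.2361503   41.84773822] 0.3368427023009445 [-0.54116092  0.81500363 -0.52956971]
blue pred 281 309 got 281.2 307.4 [497.7 213.9  84.5] 238
blue (array([498.8, 213.6,  25.5]), 1.61, 1469)
```

step_arm(
  increments=[
    {"slide":[-0.0005,0,0.004],"roll":0},
    {"slide":[-0.0005,0,0.008],"roll":0},
    {"slide":[-0.0005,0,0.0105],"roll":0},
    {"slide":[-0.0005,0,0.0117],"roll":0},
    {"slide":[-0.0005,0,0.0117],"roll":0},
  ],
)

```text
t: 19.68
eef_pos: [499.1, 213.9, 30.7]
tcp_rot: [3.141, 0.0, 3.039]
ft_force: [-0.3, -0.9, 2.5]
opening: 0.342
grip_force: 30.0
```

step_arm(
  increments=[
    {"slide":[0,0,0],"roll":0},
    {"slide":[0,0,0],"roll":0},
    {"slide":[0,0,0],"roll":0},
  ],
  fingers=0.6,
)

```text
t: 20.05
eef_pos: [499.1, 213.9, 30.4]
tcp_rot: [3.141, 0.0, 3.039]
ft_force: [-0.4, -0.2, -0.6]
opening: 0.582
grip_force: 0.0
```

step_arm(
  increments=[
    {"slide":[0,0,-0.02],"roll":0},
    {"slide":[0,0,-0.06],"roll":0},
    {"slide":[0,0,-0.11],"roll":0},
    {"slide":[0,-0.03,-0.16],"roll":0},
    {"slide":[0,-0.07,-0.2],"roll":0},
  ],
)

```text
t: 20.68
eef_pos: [491.8, 143.9, 232.4]
tcp_rot: [3.141, 0.001, 3.04]
ft_force: [0.1, 0.4, -0.3]
opening: 0.601
grip_force: 0.0
```

Run:
```python
from h import *
d=shot('wrist');d=shot('wrist')
d=shot('wrist','w7')
noses(d,{'blue':(498.5,213.7,73),'yellow':(483,54.2,65),'plain':(490.5,134,77)},8)
d=shot('side','sd5');a=cv2.resize(d['color'][140:340,210:410,::-1],(600,600),interpolation=3);cv2.imwrite('pics/sd5c.png',a)
for t,z in(('oil_bottle',0),('dish',0),('tissue_book',0)):
    for m in mark_of('side',t)[:1]: print(t,px2w(d,*m['uv'],zw=z).round(0))
print(state()['eef_pos'])
```

```text
blue pred 348 199 got 348.6 199.4 [498.9 214.7  73. ] 67
yellow pred 200 199 got 200.0 198.2 [482.5  54.8  65. ] 45
plain pred 272 200 got 272.8 200.3 [490.7 134.6  77. ] 79
oil_bottle [573.  29.   0.]
dish [572. 168.   0.]
tissue_book [ 682. -104.    0.]
[491.54275623 144.72415972 229.28158085]
```

View pics/sd5c.png

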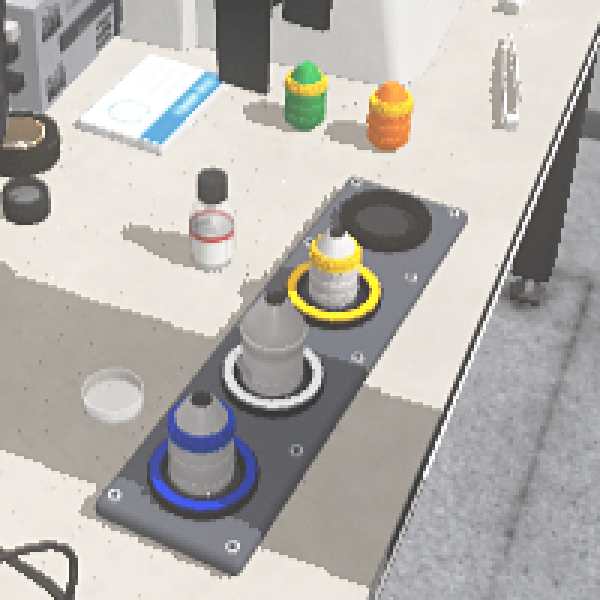

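All three objectives stand upright in their own seats, the bystanders haven't moved, and the arm is clear. I'm handing the job in.

```bash
python3 -c "
from h import *
print(env.job_done())"
```

```text
the job is handed in; nothing more can be done
None
```

I handed the job in at about 21 s: the blue, yellow and plain objectives each stand upright in their own seat, the bottle, dish and booklet look unmoved in the last picture, and the hand-in returned no verdict.

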